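# Push the tube home and start the mixer

## Task

One of the capped tubes in the heated mixer on the bench stands higher than the others: with the fingertips, gently push it down until it is fully home, level with its neighbours. Then start the mixer with a gentle press, right down, on the long bar-shaped key (not the round or the square one), let the key come back up and withdraw. Do not grasp or lift anything, and leave the other tubes, the other keys and everything lying about alone.

Things in the scene. Friction and masses are not known exactly. Their poses are not given: they have to be found in the camera images.
- mixer: heated tube mixer fixed to the bench, navy and white box 210 (x) x 330 (y) x 100 mm; origin at the centre of its underside, z up, flat top deck 100 mm up. Five tubes stand in its six wells (x = -45 or 45 mm, y = -125, -60 or 5 mm in its frame); the three keys stand in a row along its x (x = -60, 0 and 60 mm, y = 115 mm, in any order)
- proud_tube: the tube standing too high: blue cap 35 mm across, 16 mm high, on a white tube 29 mm across; origin at the centre of the cap's top, z up. Starts 12 to 20 mm above home; home is a firm stop, origin 140 mm above the mixer's origin (40 mm above the deck). Slides only up and down, friction about 5 N (plus 20 N per m/s), stays where left
- tube_a: like proud_tube (blue cap 35 mm across, 16 mm high) but fully home in its well, cap top 40 mm above the deck; origin at the centre of the cap's top; z up
- tube_b: like proud_tube (blue cap 35 mm across, 16 mm high) but fully home in its well, cap top 40 mm above the deck; origin at the centre of the cap's top; z up
- tube_c: like proud_tube (blue cap 35 mm across, 16 mm high) but fully home in its well, cap top 40 mm above the deck; origin at the centre of the cap's top; z up
- tube_d: like proud_tube (blue cap 35 mm across, 16 mm high) but fully home in its well, cap top 40 mm above the deck; origin at the centre of the cap's top; z up
- long_key: the start key: white bar-shaped spring key, 16 (x) x 44 (y) mm; origin at the centre of its top, which stands 10 mm above the deck (110 mm above the mixer's origin) when released; axes as the mixer's. It travels 6 mm down to a firm stop, with a spring of about 1 N at first and 4 N at the bottom, and counts as pressed from 4 mm down
- round_key: white spring key of the mixer, its top 10 mm above the deck; origin at the centre of its top; not to be touched: round, 22 mm across
- square_key: white spring key of the mixer, its top 10 mm above the deck; origin at the centre of its top; not to be touched: square, 20 x 20 mm
- spare_cap: loose blue screw cap lying on the mixer's deck between tubes and keys, 35 mm across, 14 mm high; origin at the centre of its underside
- bottle: small white bottle standing on the bench beside the keys, 48 mm across, 120 mm high; origin at the centre of its underside
- carton: white carton on the bench on the other side of the mixer, 60 x 60 x 70 mm; origin at the centre of its underside
- tip_box: yellow pipette-tip box on the bench, 84 x 124 x 53 mm; origin at the centre of its underside
- pipette: grey pipette lying on the bench, 200 mm long along its x, 24 mm thick; origin under its middle
- small_rack: black rack with a few small tubes on the bench, 100 x 160 mm, 68 mm high with the tubes; origin at the centre of its underside

How it is judged:
By the outcome, as a careful person would: the job done as asked, in the order asked, and still so for the second after the job is handed in, with the robot touching nothing.
It also fails if it takes over 38 s, if anything falls off the work surface, if the arm or the gripper's body presses on something with over 40 N, if the wrist force passes 120 N, or if a joint passes its speed limit or range.

## Robot

A 7-joint arm with a two-finger parallel gripper is mounted at the origin on the work surface. World frame = base frame: x ahead of the robot, y to its left, z up, the work surface at z = 0. Lengths are in m, angles in rad, forces in N, time in s.
With the tool pointing down it reaches from about 0.4 to 0.875 m from the base axis. Payload 19.3 kg.
Tool frame: the origin (TCP) lies on the centre line of the jaws, within the pads' length; the fingertips stand 14 mm ahead of it and the grasp point (between the pads) lies 5 mm behind it; z points along the fingers, y is the line along which they close (so a half turn about z gives the same grasp; the last joint's range is limited). The gripper opens to 85 mm and grips with 20 to 120 N. Pads are 22 mm wide; open, the fingers measure 114 mm over their backs; the gripper's body (76 mm by 85 mm) begins 54 mm behind the grasp point. The pads swing forward as they close: fully open they stand 13 mm farther back than shut.
Start: joints at [-1.335, 0.521, -0.036, 1.599, 0.021, 1.021, -0.113], TCP at [0.188, 0.596, 0.245] pointing down, gripper open.
Joint ranges: [-2.91, 2.91], [-0.3, 2.13], [-1.5, 1.42], [0.17, 2.43], [-1.26, 4.41], [0.16, 1.93], [-2.52, 2.52]. Speed limits (rad/s): [1.89, 1.89, 2.39, 2.39, 3.01, 3.01, 3.01].

## Interface

Orientations are given as [roll, pitch, yaw] about the fixed x, y, z axes, in that order (R = Rz(yaw) Ry(pitch) Rx(roll)).
In Python, from workcell import bot, grab_frame, regions_of gives the robot as it stands. The module is installed in compiled form; this text tells all that it offers.
- The arm moves only by the tool play_rows, never from a script. Its argument "plan" is a list of rows, each a list of 3 entries, a list of its own where there are three numbers: the shift along the tool's x, y, z in units of 2.5 cm (1.0 is 2.5 cm), then the turn, a rotation vector about the tool's x, y, z in units of 0.15 rad (1.0 is 0.15 rad), then the closure, from -1 (fully open) to 1 (shut). In form: [[[tx, ty, tz], [rx, ry, rz], jaw], ...]. A call has 1 to 20 rows; each row shifts and turns the commanded pose from where the row before left it, along the tool's axes as they then stand; what a row does not reach is not made up. A row lasts 1/8 s, in which the tool goes at most 62.5 mm and 10.7 degrees, less where a joint would pass 70% of its speed; a pose out of reach is approached as far as the arm can. A call with a number of a shift or a turn outside -1 to 1 is refused whole. A call with a gripper value outside its range is refused whole. The fingers move at their own pace and stop on an object; "newtons" is the grip in N (left out, the last holds). Time passes only in rows, so rows that do not move let the fingers close. It gives the time, the measured TCP pose, the force, the opening and the grip force at its end, in the units of the state.
- bot.observe(): the state, without advancing time (a new reading comes with each control period).
- grab_frame(name): name is "scene" or "top" or "wrist"; returns a dict with "pixels" (400x640x3 uint8, red, green, blue), "depth" (400x640 float32, m along the optical axis (not along the pixel's ray), 0 where there is no reading), "camera_matrix" (3x3 intrinsics, pixels), "R" (3x3) and "t" (3): a world point X has camera coordinates R X + t. Camera axes: x right, y down, z forward; pixel columns grow to the right and rows downward; lengths in m; the calibration is good to about 2 mm. A picture is of the moment at which its call begins.
- bot.job_done(): hands the job in; it is judged then, once.
Trained networks look in the newest picture that a camera, given by its name, has taken for a name from the list of things; names that differ only in an ending like _2 or _b are one class to them, and where a whole thing is asked for, a point or a joint stands for the part that bears it (a point fixed in the world has none). Each returns a list of dicts, best first, with "p" (0 to 1); they miss things now and then, are a little off and sometimes report something else, mostly with a low value. They report only what shows in the picture. A call takes as long as a camera call.
- regions_of(thing, camera): "mask" (400x640 bool, what is visible of it) and "box" ([left, top, right, bottom] in pixels, round what is visible of it).
The state is a dict: "clock": time; "qpos": joint angles; "qd": joint speeds; "joint_efforts": joint torques, N m; "position": TCP position; "tool_rot": TCP orientation; "force": force on the tool from outside, world axes, zero at the start; "moment": the same for the moment, N m; "grip_width": finger opening in m; "finger_force": force on a finger pad.
Only numpy, scipy, OpenCV 4.12 (cv2) and the standard library are available. Lean on these libraries where they do the work, as an engineer would, in place of code of your own. Each camera call takes 0.05 s, during which the arm holds its last target. There are 200 camera calls.

## Working session

There is one attempt and no reset: what is moved stays moved. The work goes in short steps, Python scripts to look and compute and a tool call to move; the robot and the scene stay as the last step left them, time stands still between calls to the robot, and variables do not carry over. Pictures are saved under pics/ and viewed, at most 10 in all, crops included, and the job is handed in when it is done.

Besides the shell and the picture viewer there is one more tool, called after "Request:" by a JSON object that holds its "name" and its "arguments", one argument or row to a line. play_rows: Moves the arm, as the interface text tells. Its arguments: {"type":"object","properties":{"plan":{"type":"array"},"newtons":{"type":"number"}},"required":["plan"]}

```bash
mkdir -p pics
cat > h.py <<'E'
import numpy as np, cv2
from workcell import bot, grab_frame, regions_of
def pts(f,mask=None):
    d=f["depth"];K=f["camera_matrix"]
    v,u=np.nonzero((d>0) if mask is None else (mask&(d>0)))
    z=d[v,u];c=np.stack([(u-K[0,2])/K[0,0]*z,(v-K[1,2])/K[1,1]*z,z],1)
    return (c-f["t"])@f["R"],u,v
def save(f,n): cv2.imwrite("pics/"+n,f["pixels"][:,:,::-1])
E
python3 - <<'E'
from h import *
s=bot.observe();print({k:np.round(v,3) for k,v in s.items()})
for c in("top","scene"):
    f=grab_frame(c);save(f,c+"1.png")
    for n in("mixer","proud_tube","tube_a","long_key","round_key","square_key","spare_cap","bottle"):
        for r in regions_of(n,c)[:6]:
            P,_,_=pts(f,r["mask"])
            if len(P):
                zt=np.percentile(P[:,2],95);T=P[P[:,2]>zt-.006]
                print(c,n,round(r["p"],2),np.round(r["box"]),"top mid",np.round((T.min(0)+T.max(0))/2,4),"z95",round(zt,4),len(P))
E
```

```text
{'clock': np.float64(0.0), 'qpos': array([-1.335,  0.522, -0.036,  1.6  ,  0.021,  1.021, -0.113]), 'qd': array([ 0.   ,  0.001, -0.001, -0.001,  0.001, -0.   ,  0.   ]), 'joint_efforts': array([-0.0000e+00, -9.2709e+01,  1.9790e+00, -3.6996e+01,  1.8000e-02,
        8.0000e-03,  0.0000e+00]), 'position': array([0.188, 0.596, 0.245]), 'tool_rot': array([-3.14 ,  0.   ,  2.836]), 'force': array([ 0.092,  0.408, -0.655]), 'moment': array([-0.009, -0.009,  0.008]), 'finger_force': np.float64(0.0), 'grip_width': np.float64(0.085)}
top mixer 0.66 [263. 159. 391. 258.] top mid [0.5463 0.0417 0.1323] z95 0.1057 7242
top proud_tube 0.63 [316. 215. 329. 228.] top mid [0.5056 0.061  0.1613] z95 0.1636 117
top tube_a 0.61 [234. 145. 250. 207.] top mid [0.6683 0.3245 0.0277] z95 0.0274 371
top tube_a 0.6 [364. 226. 372. 239.] top mid [ 0.4692 -0.0646  0.1433] z95 0.1452 102
top tube_a 0.59 [342. 224. 349. 234.] top mid [ 0.4867 -0.0012  0.1413] z95 0.1432 105
top tube_a 0.58 [371. 199. 382. 212.] top mid [ 0.5547 -0.0907  0.1422] z95 0.1443 117
top tube_a 0.39 [297. 172. 300. 186.] top mid [0.63
[... 636 characters left out ...]
 mixer 0.64 [250. 178. 363. 244.] top mid [0.5531 0.0408 0.1175] z95 0.1012 5997
scene proud_tube 0.66 [302. 169. 315. 186.] top mid [0.5076 0.059  0.1574] z95 0.1589 189
scene tube_a 0.75 [280. 195. 293. 207.] top mid [ 0.5731 -0.0295  0.138 ] z95 0.1406 148
scene tube_a 0.62 [260. 171. 273. 190.] top mid [ 0.4675 -0.0642  0.1383] z95 0.1403 144
scene tube_a 0.59 [280. 175. 290. 189.] top mid [ 0.4878 -0.0047  0.1382] z95 0.1403 144
scene round_key 0.48 [346. 205. 352. 210.] top mid [0.6382 0.1368 0.1082] z95 0.1103 32
scene spare_cap 0.45 [321. 188. 332. 201.] top mid [0.5641 0.0962 0.1126] z95 0.1145 116
scene bottle 0.67 [375. 195. 391. 236.] top mid [0.6494 0.2535 0.1155] z95 0.1157 475
```

Run:
```python
import cv2,numpy as np
a=cv2.imread("pics/top1.png")[130:270,230:410];b=cv2.imread("pics/scene1.png")[150:260,230:410]
cv2.imwrite("pics/c1.png",np.vstack([cv2.resize(a,None,fx=3,fy=3,interpolation=2)[:330],cv2.resize(b,None,fx=2.4,fy=2.4,interpolation=2)[:,:].copy() if 0 else cv2.resize(b,(540,264),interpolation=2)]))
```

```text
(no output)
```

View pics/c1.png

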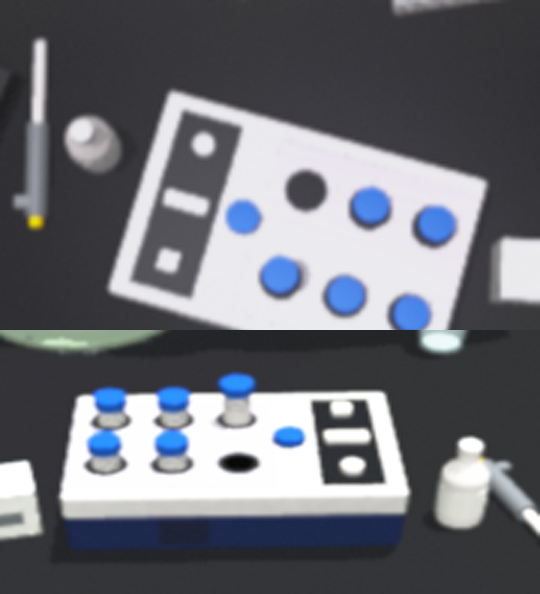

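Request:
{"name": "play_rows", "arguments": {
  "plan": [
    [[-0.5,-0.45,0],[0,0,0],1],
    [[-1,-0.9,0],[0,0,0],1],
    [[-1,-0.9,0],[0,0,0],1],
    [[-1,-0.9,0],[0,0,0],1],
    [[-1,-0.9,0],[0,0,0],1],
    [[-1,-0.9,0],[0,0,0],1],
    [[-1,-0.9,0],[0,0,0],1],
    [[-1,-0.9,0],[0,0,0],1],
    [[-1,-0.9,0],[0,0,0],1],
    [[-1,-0.9,0],[0,0,0],1],
    [[-1,-0.9,0],[0,0,0],1],
    [[-1,-0.9,0],[0,0,0],1],
    [[-1,-0.9,0],[0,0,0],1],
    [[-1,-0.9,0],[0,0,0],1],
    [[-0.5,-0.45,0],[0,0,0],1],
    [[0,0,0],[0,0,0],1]
  ]
}}

```text
clock: 2.9
position: [0.4273, 0.1884, 0.2454]
tool_rot: [-3.141, 0.0, 2.833]
force: [-0.1, -0.6, 0.7]
grip_width: 0.0002
finger_force: 0.0
```

```bash
cat > m.py <<'E'
from h import *
s=bot.observe();print({k:np.round(s[k],4) for k in("clock","position","tool_rot","force","grip_width")})
f=grab_frame("wrist");save(f,"w%d.png"%int(s["clock"]*1000))
print("cam",np.round(-f["R"].T@f["t"],3))
for n in("proud_tube","tube_a","long_key","round_key","square_key","spare_cap"):
    for r in regions_of(n,"wrist")[:5]:
        P,_,_=pts(f,r["mask"])
        if len(P):
            zt=np.percentile(P[:,2],90);T=P[np.abs(P[:,2]-zt)<.005]
            (c,wh,a)=cv2.minAreaRect(T[:,:2].astype(np.float32)*1000)
            print(n,round(r["p"],2),np.round(r["box"]),"c",np.round(c,1),"wh",np.round(wh,1),round(a,1),"ztop",round(float(np.median(T[:,2])),4))
E
python3 m.py
```

```text
{'clock': np.float64(2.9), 'position': array([0.4273, 0.1884, 0.2454]), 'tool_rot': array([-3.1415e+00,  3.0000e-04,  2.8329e+00]), 'force': array([-0.0867, -0.5542,  0.7161]), 'grip_width': np.float64(0.0002)}
cam [0.346 0.214 0.373]
proud_tube 0.98 [181. 287. 238. 339.] c [489.9  60. ] wh [ 5.8 22.4] 8.1 ztop 0.1575
tube_a 0.84 [ 35. 292. 102. 350.] c [467.5 -62.5] wh [34. 35.] 64.7 ztop 0.1391
tube_a 0.72 [ 63. 367. 120. 398.] c [538.8 -85.3] wh [23.9  5.6] 77.4 ztop 0.1377
tube_a 0.66 [110. 292. 164. 346.] c [ 4.859e+02 -4.000e-01] wh [34.  34.2] 0.8 ztop 0.1391
long_key 0.55 [319. 341. 328. 349.] c [434.3 185.7] wh [3.4 5. ] 62.2 ztop 0.2752
```

Request:
{"name": "play_rows", "arguments": {
  "plan": [
    [[-0.5,-0.45,0],[0,0,0],1],
    [[-1,-0.87,0],[0,0,0],1],
    [[-1,-0.87,0],[0,0,0],1],
    [[-1,-0.86,0],[0,0,0],1],
    [[-0.7,-0.6,0],[0,0,0],1],
    [[-0.31,-0.26,0.4],[0,0,0],1],
    [[0,0,0.8],[0,0,0],1],
    [[0,0,0.4],[0,0,0],1],
    [[0,0,0],[0,0,0],1]
  ]
}}

```text
clock: 4.38
position: [0.5047, 0.0635, 0.2046]
tool_rot: [-3.141, -0.001, 2.837]
force: [0.1, 1.0, -0.6]
grip_width: -0.0
finger_force: 0.0
```

```bash
python3 m.py; ls pics
```

```text
{'clock': np.float64(4.375), 'position': array([0.5047, 0.0635, 0.2046]), 'tool_rot': array([-3.1409e+00, -1.3000e-03,  2.8365e+00]), 'force': array([ 0.0834,  0.9646, -0.5614]), 'grip_width': np.float64(-0.0)}
cam [0.424 0.089 0.332]
proud_tube 0.9 [290. 186. 352. 262.] c [502.4  61.5] wh [34.1 30. ] 77.1 ztop 0.1587
tube_a 0.97 [188. 190. 248. 254.] c [486.1  -0.9] wh [33.9 34.8] 65.3 ztop 0.139
tube_a 0.7 [ 83. 192. 163. 254.] c [466.9 -62.7] wh [33.7 33.8] 17.5 ztop 0.139
tube_a 0.61 [114. 298. 182. 363.] c [551.3 -89.2] wh [30.5 34.8] 13.0 ztop 0.1391
tube_a 0.36 [443. 312. 469. 337.] c [634.6 138.5] wh [21.9 15.5] 39.2 ztop 0.1091
tube_a 0.23 [287. 186. 352. 262.] c [502.6  61.8] wh [34.7 30.2] 76.1 ztop 0.1587
long_key 0.81 [434. 248. 499. 274.] c [579.1 153.4] wh [44.1 16.9] 74.7 ztop 0.1091
long_key 0.61 [288. 186. 352. 262.] c [502.4  61.7] wh [34.7 29.9] 78.2 ztop 0.1587
long_key 0.53 [ 85. 191. 164. 257.] c [467.7 -63.3] wh [34. 35.] 5.9 ztop 0.139
round_key 0.61 [440. 309. 472. 339.] c [634.5 138.1] wh [21.7 16.2] 44.0 ztop 0.1091
square_key 0.91 [461. 166. 493. 202.] c [521.7 170.2] wh [20.5 19.9] 74.3 ztop 0.109
spare_cap 0.77 [366. 240. 413. 292.] c [563.4  97.1] wh [33.  34.5] 75.6 ztop 0.1132
c1.png
scene1.png
top1.png
w2900.png
w4375.png
```

Request:
{"name": "play_rows", "arguments": {
  "plan": [
    [[0,-0.09,0.5],[0,0,0],1],
    [[0,0,0.5],[0,0,0],1],
    [[0,0,0.16],[0,0,0],1],
    [[0,0,0.12],[0,0,0],1],
    [[0,0,0.12],[0,0,0],1],
    [[0,0,0.12],[0,0,0],1],
    [[0,0,0],[0,0,0],1]
  ]
}}

```text
clock: 5.6
position: [0.5046, 0.061, 0.1672]
tool_rot: [3.141, 0.0, 2.836]
force: [-0.3, 0.3, -0.8]
grip_width: 0.0003
finger_force: 0.0
```

Request:
{"name": "play_rows", "arguments": {
  "plan": [
    [[0,0,0.1],[0,0,0],1],
    [[0,0,0.1],[0,0,0],1],
    [[0,0,0.1],[0,0,0],1],
    [[0,0,0.1],[0,0,0],1]
  ]
}}

```text
clock: 6.1
position: [0.5048, 0.061, 0.1572]
tool_rot: [3.141, 0.001, 2.836]
force: [0.8, 0.4, 5.0]
grip_width: 0.0003
finger_force: 2.4
```

Request:
{"name": "play_rows", "arguments": {
  "plan": [
    [[0,0,0.06],[0,0,0],1],
    [[0,0,0.04],[0,0,0],1]
  ]
}}

```text
clock: 6.35
position: [0.5048, 0.061, 0.1548]
tool_rot: [3.141, 0.001, 2.836]
force: [1.9, 1.0, 4.6]
grip_width: 0.0
finger_force: 2.3
```

```bash
python3 m.py | grep -E "clock|tube"
```

```text
{'clock': np.float64(6.35), 'position': array([0.5048, 0.061 , 0.1548]), 'tool_rot': array([3.1413e+00, 5.0000e-04, 2.8358e+00]), 'force': array([1.8979, 1.0345, 4.5874]), 'grip_width': np.float64(0.0)}
proud_tube 0.68 [287. 209. 360. 278.] c [498.5  62.9] wh [34.6 22.2] 71.4 ztop 0.1397
proud_tube 0.51 [382. 275. 437. 323.] c [557.9 100.5] wh [33.9 22. ] 62.8 ztop 0.113
proud_tube 0.3 [152. 215. 236. 300.] c [486.   -1.1] wh [34.3 34.9] 44.6 ztop 0.139
tube_a 0.88 [ 19. 215. 130. 302.] c [467.5 -62.7] wh [34.6 35.4] 39.7 ztop 0.139
tube_a 0.65 [ 68. 341. 155. 399.] c [539.7 -89.8] wh [ 7.6 25.7] 8.6 ztop 0.1386
tube_a 0.6 [153. 213. 240. 299.] c [486.   -1.1] wh [34.3 34.9] 44.6 ztop 0.139
```

Request:
{"name": "play_rows", "arguments": {
  "plan": [
    [[0,0,0.03],[0,0,0],1],
    [[0,0,0.02],[0,0,0],1]
  ]
}}

```text
clock: 6.95
position: [0.5044, 0.0609, 0.1539]
tool_rot: [3.142, -0.0, 2.836]
force: [-5.4, -0.6, 21.6]
grip_width: 0.0001
finger_force: 10.7
```

Request:
{"name": "play_rows", "arguments": {
  "plan": [
    [[0,0,-0.2],[0,0,0],1],
    [[0,0,-0.6],[0,0,0],1],
    [[0,0,-0.4],[0,0,0],1],
    [[-0.2,0.5,0],[0,0,0],1],
    [[-0.4,1,0],[0,0,0],1],
    [[-0.4,1,0],[0,0,0],1],
    [[-0.4,1,0],[0,0,0],1],
    [[-0.24,0.62,0],[0,0,0],1],
    [[-0.1,0.3,0],[0,0,0],1],
    [[0,0,0],[0,0,0],1]
  ]
}}

```text
clock: 8.2
position: [0.5791, 0.1532, 0.1833]
tool_rot: [-3.141, -0.0, 2.836]
force: [-0.4, -0.4, 0.0]
grip_width: -0.0001
finger_force: 0.0
```

```bash
python3 m.py
```

```text
{'clock': np.float64(8.2), 'position': array([0.5791, 0.1532, 0.1833]), 'tool_rot': array([-3.1413e+00, -2.0000e-04,  2.8359e+00]), 'force': array([-0.3555, -0.3608,  0.0326]), 'grip_width': np.float64(-0.0001)}
cam [0.498 0.179 0.311]
proud_tube 0.97 [ 78. 127. 175. 199.] c [504.8  61.8] wh [34.3 34.6] 21.5 ztop 0.1389
proud_tube 0.47 [423. 190. 528. 292.] c [649.2 255.8] wh [22. 23.] 88.9 ztop 0.1192
tube_a 0.77 [  0. 270.   9. 296.] c [559.4 -76.9] wh [ 5.1 19.8] 63.9 ztop 0.1053
tube_a 0.62 [ 11. 261. 102. 336.] c [572.5 -26.4] wh [34.7 35.1] 52.3 ztop 0.139
tube_a 0.58 [  1. 131.  68. 199.] c [492.2   8.9] wh [14.  33.6] 58.5 ztop 0.1386
long_key 0.82 [292. 202. 358. 231.] c [579.3 153.6] wh [43.9 16.3] 73.3 ztop 0.109
long_key 0.51 [490. 109. 540. 304.] c [666.1 322.5] wh [ 31.4 197. ] 87.8 ztop 0.0221
square_key 0.89 [308. 110. 339. 143.] c [522.2 170.7] wh [19.2 20. ] 72.7 ztop 0.1089
spare_cap 0.75 [208. 196. 262. 252.] c [564.   98.2] wh [33.9 33.4] 17.6 ztop 0.1131
```

Request:
{"name": "play_rows", "arguments": {
  "plan": [
    [[0,0,0.4],[0,0,0],1],
    [[0,0,0.8],[0,0,0],1],
    [[0,0,0.6],[0,0,0],1],
    [[0,0,0.4],[0,0,0],1],
    [[0,0,0.1],[0,0,0],1],
    [[0,0,0.1],[0,0,0],1],
    [[0,0,0.1],[0,0,0],1],
    [[0,0,0.06],[0,0,0],1]
  ]
}}

```text
clock: 9.55
position: [0.5795, 0.1532, 0.1198]
tool_rot: [3.141, 0.001, 2.836]
force: [-1.1, -0.8, 2.7]
grip_width: 0.0001
finger_force: 1.6
```

Request:
{"name": "play_rows", "arguments": {
  "plan": [
    [[0,0,0.04],[0,0,0],1],
    [[0,0,0.03],[0,0,0],1]
  ]
}}

```text
clock: 9.8
position: [0.5795, 0.1532, 0.118]
tool_rot: [3.141, 0.0, 2.836]
force: [0.2, 0.4, 8.5]
grip_width: 0.0
finger_force: 4.6
```

Request:
{"name": "play_rows", "arguments": {
  "plan": [
    [[0,0,0.01],[0,0,0],1],
    [[0,0,0],[0,0,0],1]
  ]
}}

```text
clock: 10.05
position: [0.5795, 0.1532, 0.118]
tool_rot: [3.141, 0.001, 2.836]
force: [-2.6, -0.6, 8.7]
grip_width: -0.0001
finger_force: 4.5
```

Request:
{"name": "play_rows", "arguments": {
  "plan": [
    [[0,0,-0.1],[0,0,0],1],
    [[0,0,-0.2],[0,0,0],1],
    [[0,0,-0.6],[0,0,0],1],
    [[0,0,-1],[0,0,0],1],
    [[0,0,-1],[0,0,0],1],
    [[0,0,-1],[0,0,0],1],
    [[0,0,-0.6],[0,0,0],1],
    [[0,0,0],[0,0,0],1],
    [[0,0,0],[0,0,0],1]
  ]
}}

```text
clock: 11.18
position: [0.5788, 0.1531, 0.2293]
tool_rot: [-3.141, -0.001, 2.836]
force: [-0.5, -0.1, 0.1]
grip_width: -0.0003
finger_force: 0.0
```

```bash
python3 m.py
```

```text
{'clock': np.float64(11.175), 'position': array([0.5788, 0.1531, 0.2293]), 'tool_rot': array([-3.1409e+00, -9.0000e-04,  2.8359e+00]), 'force': array([-0.5249, -0.1463,  0.1224]), 'grip_width': np.float64(-0.0003)}
cam [0.498 0.179 0.357]
proud_tube 0.8 [128. 118. 200. 176.] c [504.9  61.6] wh [34. 34.] 19.4 ztop 0.1389
tube_a 0.81 [ 27. 123. 112. 177.] c [ 4.865e+02 -2.000e-01] wh [33.9 34.7] 8.3 ztop 0.1389
tube_a 0.73 [ 70. 232. 138. 292.] c [572.3 -26.3] wh [34.4 35. ] 22.3 ztop 0.139
tube_a 0.73 [  1. 127.  27. 166.] c [474.1 -52.1] wh [ 8.2 23.1] 60.1 ztop 0.1177
tube_a 0.6 [  0. 236.  57. 292.] c [558.  -82.1] wh [19.7 35.2] 57.2 ztop 0.1388
tube_a 0.45 [  1.  44. 391. 310.] c [546.8  43.8] wh [328.7 209.6] 73.4 ztop 0.0996
long_key 0.7 [296. 185. 352. 208.] c [579.5 153.4] wh [43.  16.5] 73.1 ztop 0.109
square_key 0.89 [308. 103. 337. 135.] c [522.1 170.8] wh [19.7 19.2] 72.9 ztop 0.109
spare_cap 0.8 [225. 177. 274. 222.] c [563.8  98.1] wh [33.6 34. ] 5.6 ztop 0.1131
```

```bash
python3 -c "
from workcell import bot
print(bot.job_done())"
```

```text
the job is handed in; nothing more can be done
None
```

The raised tube is now fully home, level with its neighbours. I then pressed the long bar key down to its stop; it came back up, the arm withdrew clear, and I handed the job in at about 11 s.

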